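# Cover the sample beaker

## Task

Pick up the flat blue cover disc from the bench and lay it on the small glass beaker (the one with the dark grey sample in it) so that it lies flat and closes the mouth all round. Set it down gently, do not drop it on; the beaker stays standing where it is, and the large beaker, the vial and the syringe are left alone.

Things in the scene. Friction and masses are not known exactly. Their poses are not given: they have to be found in the camera images.
- cover: flat round blue plastic cover disc, 64 mm in diameter, 6 mm thick, about 30 g, lying flat on the bench; no handle, it is pinched across its edge at any yaw. Origin: centre of its underside; z is up, square to the disc
- small_beaker: small glass beaker with a dark grey sample in its lower half, about 90 g, standing loose on the bench, 71 mm high, wall about 50 mm across, flared rim 54 mm across, with a small pouring lip on its own -y side that reaches 33 mm from the mouth's centre. Hollow, open at the top. Origin: on its underside, 3 mm off the axis towards the lip; z up
- mouth (a point): centre of the small beaker's mouth, level with the top of its rim (70.6 mm above the bench); the opening is about 51 mm across
- large_beaker: larger glass beaker with a little white content, 72 mm across (78 mm with its lip), 93 mm high, standing loose; a bystander that may stand at either of the two beaker places. Origin: centre of its underside, z up
- vial: sample vial with black screw cap, 28 mm across, 58 mm high, standing loose behind the beakers; a bystander. Origin: centre of its underside
- syringe: clear plastic syringe, 132 mm long, lying loose on the bench left of the work; a bystander. Origin: centre of its underside
- column_top (a point): an obstacle, not to be handled: top of a fixed clear glass column, 100 mm across, 216 mm high above the bench (small fittings up to 30 mm higher), on the right of the work. Farther right (0.34 m beyond it) stands a fixed stirred vessel about 200 mm across and 0.35 m high with hoses above that; a hand that comes from the right must pass above or well in front of both
There are look-alikes about, which are no part of the job. Of the things that look like the cover, the middle-sized one is meant.

How it is judged (in metres and radians):
On the way:
1. the cover is held in the fingers, more than 40 mm above the bench (height (world z) of cover above 0.04 m and contact force between the fingers and cover above 0.5 N), for 0.2 s.
At the end, for the whole second after the job is handed in: cover at rest on the small beaker: centre within 6.5 mm of the mouth's, underside -3 to +4 mm from rim height, tilt under 0.08 rad; small beaker upright (0.05 rad), at rest, within 30 mm of its start; large beaker and vial upright (0.1 rad), they and the syringe within 20 mm of theirs (horizontal distance between cover and mouth below 0.0065 m and z of cover in the frame of mouth between -0.003 and 0.004 m and angle between cover's own z axis and vertical below 0.08 rad and linear speed of each of cover, small_beaker below 0.02 m/s and angle between small_beaker's own z axis and vertical below 0.05 rad and distance of small_beaker from where it was at the start of the episode below 0.03 m and distance of each of large_beaker, vial, syringe from where it was at the start of the episode below 0.02 m and angle between each of large_beaker, vial's own z axis and vertical below 0.1 rad); the robot touches nothing.
It fails at once if the cover is dropped or thrown on the small beaker: it moves faster than 0.6 m/s, out of the fingers, within 50 mm (level distance) of the mouth's centre (horizontal distance between cover and mouth below 0.05 m and linear speed of cover above 0.6 m/s and contact force between the fingers and cover below 0.05 N).
It fails at once if the small beaker is tipped by more than 0.35 rad (angle between small_beaker's own z axis and vertical above 0.35 rad).
It fails at once if the large beaker, the vial or the syringe is pushed more than 30 mm (distance of any of large_beaker, vial, syringe from where it was at the start of the episode above 0.03 m).
It also fails if it takes over 45 s, if anything falls off the work surface, if the arm or the gripper's body presses on something with over 40 N, if the wrist force passes 120 N, or if a joint passes its speed limit or range.

## Robot

A 6-joint arm with a two-finger parallel gripper is mounted at the origin on a cart in front of the work surface, level with it; the furniture and walls round the work are solid. World frame = base frame: x ahead of the robot, y to its left, z up, the work surface at z = 0. Lengths are in mm, angles in rad, forces in N, time in s.
With the tool pointing down it reaches from about 350 to 725 mm from the base axis. Payload 6 kg.
Tool frame: the origin (TCP) lies at the very end of the fingers, on their centre line; the grasp point (between the pads) lies 19 mm behind it; z points along the fingers, y is the line along which they close (so a half turn about z gives the same grasp; the last joint's range is limited). The gripper opens to 85 mm and grips with 20 to 120 N. Pads are 22 mm wide; open, the fingers measure 114 mm over their backs; the gripper's body (76 mm by 85 mm) begins 54 mm behind the grasp point. The pads swing forward as they close: fully open they stand 13 mm farther back than shut.
Start: joints at [1.467, 0.04, 0.085, 0, -1.615, -0.334], TCP at [254.341, 543.401, 231.261] pointing down, gripper open.
Joint ranges: [-2.56, 2.56], [-1.29, 2.01], [-1.08, 1.49], [-3.29, 1.98], [-2.81, -0.18], [-2.99, 2.99]. Speed limits (rad/s): [2.57, 2.57, 3.01, 3.14, 3.14, 3.14].

## Interface

Orientations are given as a rotation vector (axis times angle).
In Python, from rig import status, cams, ctrl gives the robot as it stands. The module is installed in compiled form; this text tells all that it offers.
- The arm moves only by the shell command python3 -m handwheel 'ROWS' [OPENING] [FORCE]. ROWS is JSON, a list that holds one entry, the list of rows, each a list of 4 numbers: the shift along the tool's x, y, z in cm, then the turn about the tool's z in degrees. In form: [[[dx, dy, dz, twist], ...]]. A call has 1 to 12 rows; each row is the pose to reach, as a shift and turn from the pose commanded when the call began, along the tool's axes at that moment; what a row does not reach only later rows make up. A row lasts 1/8 s, in which the tool goes at most 62.5 mm and 10.7 degrees, less where a joint would pass 70% of its speed; a pose out of reach is approached as far as the arm can. A call with a gripper value outside its range is refused whole. OPENING is the finger opening in cm, from 0 to 8.54, set as the call begins (- or left out, the last holds). The fingers move at their own pace and stop on an object; FORCE is the grip in N (left out, the last holds). Time passes only in rows, so rows that repeat a pose let the fingers close. It gives the time, the measured TCP pose, the force, the opening and the grip force at its end, in the units of the state.
- status.get_obs(): the state, without advancing time (a new reading comes with each control period).
- cams.read_camera(name): name is "side" or "top" or "wrist"; returns the picture (420x560x3 uint8, blue, green, red); there is no depth.
- cams.camera_params(name): a dict with "fx", "fy", "cx", "cy" (pixels), "D" ([k1, k2, p1, p2, k3] as OpenCV has them; the pictures are not rectified), "R" (3x3) and "t" (3): a world point X has camera coordinates R X + t; the wrist camera has in their place "mount" (4x4, takes a point from camera to tool coordinates, whose origin is the TCP and whose axes are the flange's). Camera axes: x right, y down, z forward; pixel columns grow to the right and rows downward; lengths in mm; the calibration is good to about 2 mm. A picture is of the moment at which its call begins: read the wrist's pose just before it. camera_params takes no time and is no camera call.
- ctrl.hand_in(): hands the job in; it is judged then, once.
The state is a dict: "clock": time; "joint_pos": joint angles; "qd": joint speeds; "effort": joint torques, N m; "eef_pos": TCP position; "orientation": TCP orientation; "force": force on the tool from outside, world axes, zero at the start; "wrist_torque": the same for the moment, N m; "finger_gap": finger opening in mm; "gripper_force": force on a finger pad.
Only numpy, scipy, OpenCV 4.12 (cv2) and the standard library are available. Lean on these libraries where they do the work, as an engineer would, in place of code of your own. Each camera call takes 0.05 s, during which the arm holds its last target. There are 200 camera calls.

## Working session

There is one attempt and no reset: what is moved stays moved. The work goes in short steps, Python scripts to look and compute and a shell command to move; the robot and the scene stay as the last step left them, time stands still between calls to the robot, and variables do not carry over. Pictures are saved under pics/ and viewed, at most 10 in all, crops included, and the job is handed in when it is done.

```bash
mkdir -p pics; cat > h.py <<'E'
import numpy as np, cv2
from rig import status, cams, ctrl
from scipy.spatial.transform import Rotation as Ro
def pose():
    o=status.get_obs(); return Ro.from_rotvec(o['orientation']).as_matrix(), np.array(o['eef_pos'])
def cam(name, T=None):
    p=cams.camera_params(name); K=np.array([[p['fx'],0,p['cx']],[0,p['fy'],p['cy']],[0,0,1.]]); D=np.array(p['D'],float)
    if 'mount' in p:
        R,t=T or pose(); M=np.array(p['mount']); Rw=R@M[:3,:3]; c=R@M[:3,3]+t
        return K,D,Rw.T,-Rw.T@c
    return K,D,np.array(p['R']),np.array(p['t'])
def onplane(C,uv,z):
    K,D,R,t=C; n=cv2.undistortPoints(np.array(uv,float).reshape(-1,1,2),K,D).reshape(-1,2)
    d=np.c_[n,np.ones(len(n))]@R; c=-R.T@t
    return c+d*((z-c[2])/d[:,2])[:,None]
def proj(C,X):
    K,D,R,t=C; return cv2.projectPoints(np.array(X,float).reshape(-1,1,3),cv2.Rodrigues(R)[0],t,K,D)[0].reshape(-1,2)
def blue(im,lo=(95,90,40),hi=(130,255,255)):
    return cv2.inRange(cv2.cvtColor(im,cv2.COLOR_BGR2HSV),lo,hi)
E
python3 - <<'E'
from h import *
print(status.get_obs())
for n in ['top','side','wrist']:
    C=cam(n); im=cams.read_camera(n); cv2.imwrite(f'pics/{n}0.png',im)
    print(n,(-C[2].T@C[3]).round(),C[2].round(2).tolist(), C[0][0,0])
    cs,_=cv2.findContours(blue(im),cv2.RETR_EXTERNAL,cv2.CHAIN_APPROX_NONE)
    for c in cs:
        if cv2.contourArea(c)>60:
            m=cv2.moments(c); u=[m['m10']/m['m00'],m['m01']/m['m00']]
            w=onplane(C,c.reshape(-1,2),6); print(np.round(u),cv2.contourArea(c),onplane(C,[u],6).round(),np.ptp(w,axis=0).round())
a=cv2.imread('pics/top0.png');b=cv2.imread('pics/side0.png')
cv2.imwrite('pics/a.png',a)
E
```

```text
{'clock': 0.0, 'joint_pos': array([ 1.46666034e+00,  4.08053454e-02,  8.37850270e-02, -4.59915591e-04,
       -1.61552873e+00, -3.33684849e-01]), 'qd': array([ 0.00082674,  0.00223508, -0.00056566, -0.00020347,  0.00086368,
       -0.00074596]), 'effort': array([ 9.04011449e-04, -3.68204176e+01,  3.47422206e+01,  6.93222776e+00,
       -5.36909443e-03, -1.09743732e-05]), 'eef_pos': array([254.17391453, 543.12174984, 230.26909432]), 'orientation': array([ 3.06487330e+00, -6.81827191e-01, -4.01461825e-04]), 'force': array([ 0.06235429, -1.05346671, -0.08584679]), 'wrist_torque': array([0.07035846, 0.0077441 , 0.02438206]), 'gripper_force': 0.0, 'finger_gap': 85.10342751251126}
top [ 331.  228. 1384.] [[0.02, -1.0, -0.01], [-0.99, -0.02, -0.17], [0.17, 0.02, -0.99]] 532.9675985849394
[525. 294.] 1412.5 [[ 337. -405.    6.]] [110. 146.   0.]
[231. 283.] 878.0 [[355. 368.   6.]] [87. 88.  0.]
[308. 256.] 193.0 [[428. 171.   6.]] [41. 41.  0.]
[271. 249.] 424.0 [[444. 266.   6.]] [60. 60.  0.]
[ 94. 180.] 416.0 [[618. 752.   6.]] [69. 69.  0.]
[259. 134.] 202.5 [[753. 308.   6.]] [56. 57.  0.]
[169. 117.] 154.5 [[798. 556.   6.]] [43. 40.  0.]
side [ 554. -449.  641.] [[1.0, 0.01, -0.02], [-0.01, -0.57, -0.82], [-0.02, 0.82, -0.57]] 430.6030307572802
[ 85. 417.] 64.5 [[244. -92.   6.]] [24. 10.  0.]
[233. 263.] 416.0 [[446. 266.   6.]] [62. 63.  0.]
[363. 247.] 82.5 [[740. 315.   6.]] [24. 47.  0.]
[200. 234.] 616.5 [[357. 370.   6.]] [88. 94.  0.]
[302. 158.] 150.0 [[619. 754.   6.]] [68. 67.  0.]
[361. 156.] 143.0 [[807. 764.   6.]] [50. 88.  0.]
wrist [331. 507. 372.] [[-0.42, -0.91, 0.0], [-0.86, 0.4, 0.32], [-0.29, 0.14, -0.95]] 314.28366980593
[390.  27.] 4495.0 [[347. 374.   6.]] [72. 88.  0.]
```

View pics/top0.png

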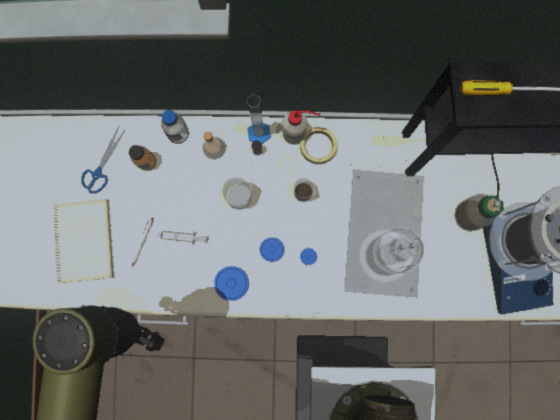

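View pics/side0.png

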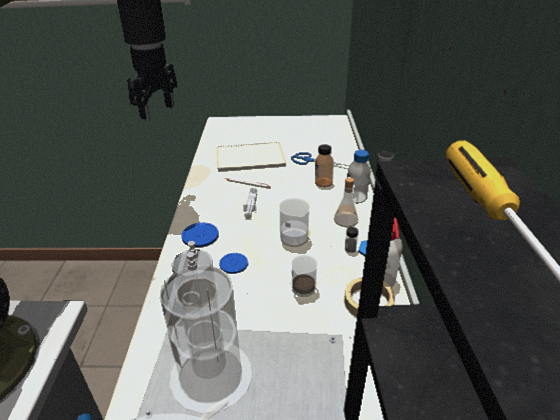

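The three blue discs in the top view are at (231,283), about 88 mm across; (271,249), about 62 mm; and (308,256), about 41 mm. The middle one fits, at 64 mm nominal. The small beaker with the dark sample is at top (303,191) and side (304,277). The large beaker is at top (238,195). I'll confirm these in one enlarged crop.

```bash
python3 - <<'E'
from h import *
a=cv2.imread('pics/top0.png')[170:270,222:332]; b=cv2.imread('pics/side0.png')[245:305,270:340]
a=cv2.resize(a,None,fx=4,fy=4,interpolation=cv2.INTER_CUBIC)
b=cv2.resize(b,None,fx=5,fy=5,interpolation=cv2.INTER_CUBIC)
o=np.zeros((400,800,3),np.uint8); o[:,:440]=a; o[:300,450:800]=b
cv2.imwrite('pics/crop.png',o)
for n in ['top','side']:
    im=cv2.imread(f'pics/{n}0.png'); C=cam(n)
    cs,_=cv2.findContours(blue(im),cv2.RETR_EXTERNAL,cv2.CHAIN_APPROX_NONE)
    for c in cs:
        w=onplane(C,c.reshape(-1,2),6)
        if abs(w[:,:2].mean(0)-[444,266]).max()<10: (x,y),r=cv2.minEnclosingCircle(w[:,:2].astype(np.float32)); print(n,x,y,2*r)
    # dark sample
    v=cv2.cvtColor(im,cv2.COLOR_BGR2GRAY); 
    print(n,'guess px of rim at (600,185)', )
    u={'top':(303,191),'side':(304,262)}[n]; print(onplane(C,[u],70.6).round(1), onplane(C,[u],0).round(1))
E
```

```text
top 444.7146911621094 266.0849304199219 62.88349151611328
top guess px of rim at (600,185)
[[586.6 188.9  70.6]] [[600.4 186.8   0. ]]
side 446.211669921875 266.6918029785156 66.24955749511719
side guess px of rim at (600,185)
[[597.5 193.1  70.6]] [[602.9 272.6   0. ]]
```

View pics/crop.png

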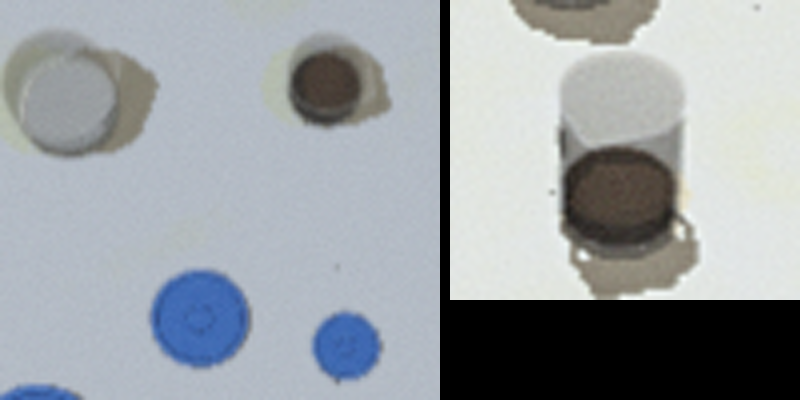

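The crop confirms it: the target disc is at top px (271,249), measured at 63 mm, centre about (445,266). The small beaker with the dark sample is near (590,189), and its lip appears to point towards the side camera, slightly left. I'm moving to a viewpoint over both for a wrist look.

```bash
python3 -m handwheel '[[[3,1.4,0,0],[7,3.2,0,0],[11.5,5.3,0,0],[16,7.3,0,0],[20.5,9.4,0,0],[25,11.4,0,0],[29.5,13.5,0,0],[33,15.1,0,0],[36,16.5,0,0],[37.4,17.1,0,0],[37.4,17.1,0,0],[37.4,17.1,0,0]]]' 8.5 20
python3 - <<'E'
from h import *
T=pose(); C=cam('wrist',T); im=cams.read_camera('wrist'); cv2.imwrite('pics/w1.png',im); print(T)
cs,_=cv2.findContours(blue(im),cv2.RETR_EXTERNAL,cv2.CHAIN_APPROX_NONE)
for c in cs:
    if cv2.contourArea(c)>300:
        w=onplane(C,c.reshape(-1,2),6); (x,y),r=cv2.minEnclosingCircle(w[:,:2].astype(np.float32)); print(c.mean(0),x,y,2*r)
print(proj(C,[[590,189,70.6],[445,266,6]]))
E
```

```text
clock: 1.65
eef_pos: [520.2, 230.6, 231.2]
orientation: [3.067, -0.681, -0.0]
force: [0.2, 0.2, -0.6]
finger_gap: 85.2
gripper_force: 0.0
(array([[ 9.05952444e-01, -4.23379360e-01, -2.92700249e-04],
       [-4.23379362e-01, -9.05952489e-01,  6.07452204e-05],
       [-2.90890792e-04,  6.88909637e-05, -9.99999955e-01]]), array([520.17193686, 230.59832795, 231.16869079]))
[[238.15757576 320.1030303 ]] 358.2216796875 368.5320129394531 90.41448211669922
[[276.546875 238.46875 ]] 448.2355651855469 266.4320373535156 62.04911804199219
[[350.56666667 219.5       ]] 432.76336669921875 172.096435546875 42.57993698120117
[[105.85714286  10.16326531]] 755.4243774414062 311.8251037597656 60.656375885009766
[[287.01200398 106.43180959]
 [278.03848721 240.97866639]]
```

View pics/w1.png

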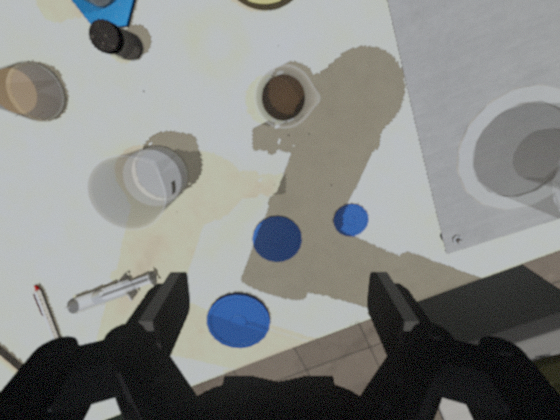

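The wrist view shows the cover at (277,238), and the small beaker at (284,98) with its lip pointing right, near (320,98). So the lip points along tool +y and I should grip after a turn of about 90°. Next I triangulate the sample's top disc for the beaker axis.

```bash
python3 - <<'E'
from h import *
from scipy.optimize import least_squares
R=np.array([[.905952,-.423379,0],[-.423379,-.905952,0],[0,0,-1]]);T=(R,np.array([520.17,230.6,231.17]))
obs=[]
for f,n,g in [('top0','top',(303,190)),('side0','side',(303,283)),('w1','wrist',(284,97))]:
    C=cam(n,T); im=cv2.imread(f'pics/{f}.png')
    h=cv2.cvtColor(im,cv2.COLOR_BGR2HSV)
    m=((im[...,2].astype(int)-im[...,0]>8)&(im.max(2)<105)).astype(np.uint8)
    cs,_=cv2.findContours(m,cv2.RETR_EXTERNAL,cv2.CHAIN_APPROX_NONE)
    c=max([c for c in cs if cv2.pointPolygonTest(c,g,True)>-6],key=cv2.contourArea)
    e=cv2.fitEllipse(c); print(n,np.round(e[0],1),np.round(e[1],1),cv2.contourArea(c))
    obs.append((n,C,e[0]))
for k in ([0,1,2],[0,1],[1,2],[0,2]):
    r=least_squares(lambda X:np.concatenate([(proj(obs[i][1],[X])[0]-obs[i][2]) for i in k]),[590,189,35]); print(k,r.x.round(1),r.fun.round(1))
C=cam('wrist',T);im=cv2.imread('pics/w1.png')[50:150,220:350]
cv2.imwrite('pics/wc.png',cv2.resize(im,None,fx=6,fy=6,interpolation=cv2.INTER_CUBIC))
E
```

```text
top [304.4 190.1] [13.7 14.5] 151.5
side [303.1 284.6] [21.  22.2] 342.5
wrist [283.1  96.9] [42.4 44.9] 1493.5
[0, 1, 2] [598.9 187.2  14.6] [-1.4  0.3  1.1 -0.1  0.7  0.1]
[0, 1] [597.5 183.5  18.4] [ 0.1  0.6  0.5 -0.1]
[1, 2] [598.8 187.8  13.8] [1.  0.  0.2 0.5]
[0, 2] [599.3 187.3  18.8] [-1.4 -0.1  0.5 -0.2]
```

View pics/wc.png

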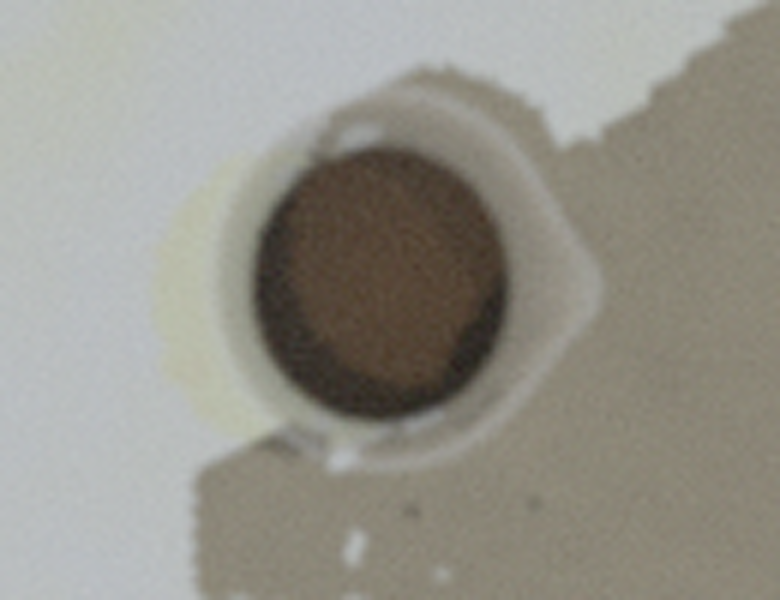

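The rim circle in the crop spans x 212 and y 88–467, with the lip tip at (603,290), so the lip points along tool +y. The mouth is roughly at (598,188). I'm moving over the cover now and turning 90°.

```bash
python3 -m handwheel '[[[-1,0,1,10],[-2,0,3,20],[-3,0,5,30],[-4,0,7,40],[-5,0,9,50],[-6.2,-0.1,11,60],[-7.2,-0.1,13,70],[-8.2,-0.1,15,80],[-8.2,-0.1,16.5,90],[-8.2,-0.1,17,90],[-8.2,-0.1,17,90],[-8.2,-0.1,17,90]]]' 8 20
python3 - <<'E'
from h import *
T=pose(); C=cam('wrist',T); im=cams.read_camera('wrist'); cv2.imwrite('pics/w2.png',im); print(T,status.get_obs()['joint_pos'].round(2))
cs,_=cv2.findContours(blue(im),cv2.RETR_EXTERNAL,cv2.CHAIN_APPROX_NONE)
for c in cs:
    if cv2.contourArea(c)>300:
        w=onplane(C,c.reshape(-1,2),6); (x,y),r=cv2.minEnclosingCircle(w[:,:2].astype(np.float32)); print(c.mean(0),x,y,2*r)
print(proj(C,[[446.5,266.3,6]]))
E
```

```text
clock: 3.2
eef_pos: [447.1, 266.0, 62.2]
orientation: [-1.688, 2.648, 0.0]
force: [0.1, 0.4, 0.1]
finger_gap: 80.0
gripper_force: 0.0
(array([[-4.22043647e-01, -9.06574947e-01,  1.01264056e-03],
       [-9.06574817e-01,  4.22044444e-01,  7.67443858e-04],
       [-1.12312469e-03, -5.94139622e-04, -9.99999193e-01]]), array([447.06527441, 266.03423281,  62.18448343])) [ 0.92 -0.13 -0.39  0.   -1.31 -1.36]
[[457.63754045 291.26213592]] 356.803955078125 367.9009704589844 93.35990905761719
[[280.41129032 229.34677419]] 446.945068359375 265.7649230957031 62.84757614135742
[[237.31924883  84.21126761]] 430.8259582519531 171.6542510986328 42.5474739074707
[[281.07487771 231.51795415]]
```

View pics/w2.png

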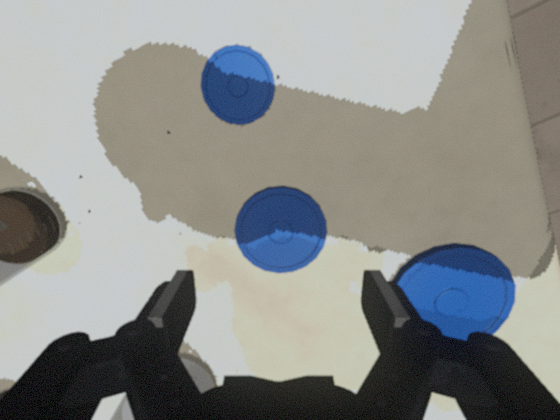

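The target disc is at (280,229), centred between the fingers at (446.9,265.8), and the neighbouring discs are clear. I'm descending.

```bash
python3 -m handwheel '[[[0,0,2,0],[0,0,4,0],[0,0,5.2,0],[0,0,5.6,0],[0,0,5.8,0],[0,0,5.8,0]]]' 7.4 20; python3 -m handwheel '[[[0,0,0.1,0],[0,0,0.2,0],[0,0,0.3,0],[0,0,0.4,0],[0,0,0.4,0]]]' 7.0 20
```

```text
clock: 4.0
eef_pos: [447.0, 265.9, 3.9]
orientation: [-1.686, 2.65, 0.0]
force: [0.4, -0.5, -0.8]
finger_gap: 74.2
gripper_force: 0.0
clock: 4.62
eef_pos: [446.7, 265.6, -0.8]
orientation: [1.686, -2.651, 0.0]
force: [0.7, 0.2, 0.0]
finger_gap: 69.9
gripper_force: 0.0
```

```bash
for i in 1; do python3 -m handwheel '[[[0,0,0.1,0],[0,0,0.2,0],[0,0,0.2,0]]]' 7.0 20; done; python3 -m handwheel '[[[0,0,0.1,0],[0,0,0.2,0],[0,0,0.2,0]]]' 7.0 20
```

```text
clock: 5.0
eef_pos: [446.7, 265.6, -2.8]
orientation: [1.686, -2.651, 0.0]
force: [-0.0, -0.5, -0.3]
finger_gap: 70.1
gripper_force: 0.0
clock: 5.38
eef_pos: [446.7, 265.5, -4.8]
orientation: [1.686, -2.651, 0.0]
force: [0.7, -0.2, 0.1]
finger_gap: 70.1
gripper_force: 0.0
```

```bash
python3 -m handwheel '[[[0,0,0,0],[0,0,0,0],[0,0,0,0],[0,0,0,0]]]' 5.8 25
```

```text
clock: 5.88
eef_pos: [447.0, 265.8, -4.3]
orientation: [-1.686, 2.65, -0.0]
force: [-1.0, -0.3, 4.0]
finger_gap: 62.3
gripper_force: 27.6
```

```bash
python3 -m handwheel '[[[0,0,-0.3,0],[0,0,-1,0],[0,0,-3,0],[0,0,-6,0],[0,0,-9,0],[0,0,-12,0],[0,0,-15,0],[0,0,-16,0],[0,0,-16,0],[0,0,-16,0]]]'
python3 - <<'E'
from h import *
T=pose(); C=cam('wrist',T); im=cams.read_camera('wrist'); cv2.imwrite('pics/w3.png',im); print(T)
print(proj(C,[[598,188,70.6]]))
E
```

```text
clock: 7.12
eef_pos: [446.1, 265.3, 153.6]
orientation: [1.685, -2.649, 0.0]
force: [0.6, -0.7, 0.1]
finger_gap: 62.1
gripper_force: 27.5
(array([[-0.42392669, -0.90569431, -0.00199251],
       [-0.90569377,  0.42392979, -0.0015242 ],
       [ 0.00222515,  0.00115846, -0.99999685]]), array([446.14972006, 265.31975943, 153.61350455]))
[[ 52.21566956 211.40993256]]
```

View pics/w3.png

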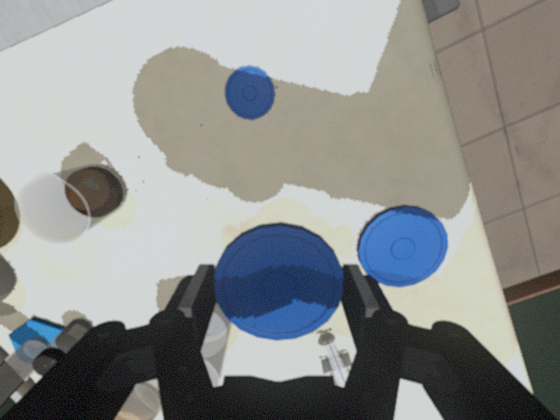

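The cover is held flat at (280,280). The beaker mouth is seen at (55,208). I'll move to get the mouth in front of the hand, then measure the rim and the held disc.

```bash
python3 -m handwheel '[[[-1,-2,0,0],[-2.5,-4.5,0,0],[-4,-7.3,0,0],[-5.5,-10,0,0],[-7,-12.8,0,0],[-7.9,-14.4,0,0],[-7.9,-14.4,0,0],[-7.9,-14.4,0,0],[-7.9,-14.4,0,0]]]'
python3 - <<'E'
from h import *
T=pose(); C=cam('wrist',T); im=cams.read_camera('wrist'); cv2.imwrite('pics/w4.png',im); print(T)
np.savez('T4',R=T[0],t=T[1])
m=proj(C,[[598,188,70.6]])[0]; print(m)
x,y=(m-[65,50]).astype(int); x=max(x,0);y=max(y,0); print('crop origin',x,y)
cv2.imwrite('pics/wc4.png',cv2.resize(im[y:y+100,x:x+130],None,fx=6,fy=6,interpolation=cv2.INTER_CUBIC))
cs,_=cv2.findContours(blue(im,(95,90,30)),cv2.RETR_EXTERNAL,cv2.CHAIN_APPROX_NONE)
z=T[1][2]+4.3+6
for c in cs:
    if cv2.contourArea(c)>5000:
        p=c.reshape(-1,2); w=onplane(C,p,z)-T[1]; l=(w@T[0])
        (x,y),r=cv2.minEnclosingCircle(l[:,:2].astype(np.float32)); print('disc in tool',x,y,2*r,np.ptp(l,axis=0),l.min(0),l.max(0))
E
```

```text
clock: 8.3
eef_pos: [610.1, 276.3, 155.5]
orientation: [-1.687, 2.65, -0.0]
force: [0.0, 0.9, -0.2]
finger_gap: 62.5
gripper_force: 27.5
(array([[-4.23459530e-01, -9.05915012e-01,  1.30242886e-04],
       [-9.05915013e-01,  4.23459542e-01,  7.43681151e-05],
       [-1.22523784e-04, -8.64970983e-05, -9.99999989e-01]]), array([610.09044796, 276.25478268, 155.46176237]))
[241.13636302  99.56825776]
crop origin 176 49
disc in tool 0.04751647636294365 -1.3017916679382324 64.21505737304688 [6.33594711e+01 6.30995841e+01 9.55779421e-03] [-31.60427057 -33.02438027 -10.30464851] [ 31.75520057  30.07520386 -10.29509071]
```

View pics/wc4.png

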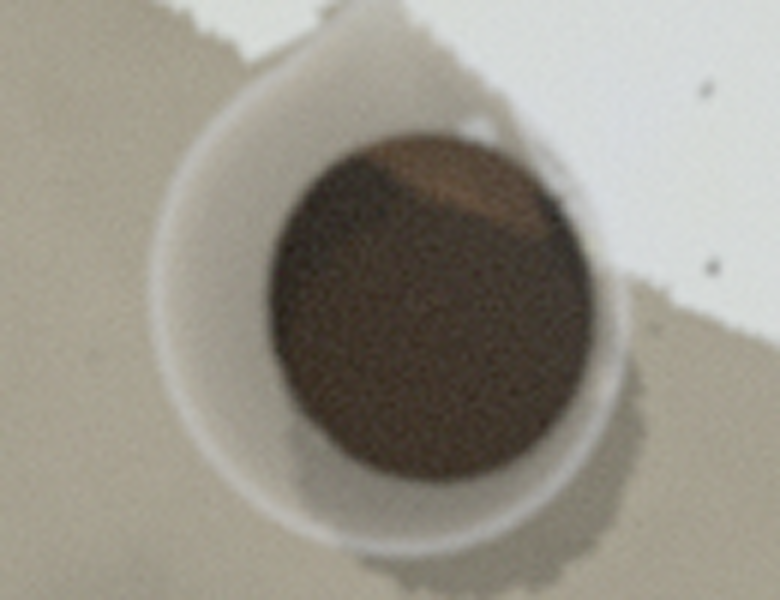

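```bash
python3 - <<'E'
from h import *
d=np.load('T4.npz');T=(d['R'],d['t']);C=cam('wrist',T)
p=np.array([(150,290),(165,205),(240,90),(175,400),(245,500),(340,545),(400,555),(500,535),(570,480),(620,380),(630,310)],float)
w=onplane(C,p/6-0.4+[176,49],70.6)[:,:2]
A=np.c_[2*w,np.ones(len(w))];s=np.linalg.lstsq(A,(w**2).sum(1),rcond=None)[0]
r=np.sqrt(s[2]+s[:2]@s[:2]);print('mouth',s[:2],'dia',2*r,(np.linalg.norm(w-s[:2],axis=1)-r).round(1))
lip=onplane(C,np.array([[375,-8]])/6-.4+[176,49],70.6)[0,:2];print('lip',lip-s[:2],np.linalg.norm(lip-s[:2]),'in tool',(np.r_[lip-s[:2],0]@T[0]))
print('shift tool mm',(np.r_[s[:2]-T[1][:2],0]@T[0]))
# cross-check with first wrist picture and side/top pictures
for n,f,u in [('side','s',(304.4,264)),]:
    print(n,onplane(cam(n),[u],70.6))
R=np.array([[.905952,-.423379,0],[-.423379,-.905952,0],[0,0,-1]]);T1=(R,np.array([520.17,230.6,231.17]))
p=np.array([(212,265),(225,210),(300,125),(400,88),(230,360),(260,410),(370,467),(460,455)])
w=onplane(cam('wrist',T1),p/6-.4+[220,50],70.6)[:,:2]
A=np.c_[2*w,np.ones(len(w))];s=np.linalg.lstsq(A,(w**2).sum(1),rcond=None)[0];print('w1',s[:2],2*np.sqrt(s[2]+s[:2]@s[:2]))
E
```

```text
mouth [598.47407476 188.39620578] dia 54.340847672431494 [-0.  -0.2  0.2 -0.2  0.3 -0.3 -0.1  0.3  0.2 -0.2 -0.1]
lip [-13.26372117 -29.26816095] 32.13334008016403 in tool [ 3.21311156e+01 -3.78077893e-01 -3.90412328e-03]
shift tool mm [ 8.45114678e+01 -2.66811058e+01 -8.04682672e-03]
side [[598.03344033 187.21844189  70.6       ]]
w1 [597.41759714 189.37857326] 53.37860191319218
```

The mouth is at (598.4,188.4) with a fitted diameter of 54.3 mm. The lip lies along tool +x, so the fingers clear it. I'm moving over the mouth and lowering to just above it.

```bash
python3 -m handwheel '[[[1.5,-0.5,0,0],[4,-1.3,0,0],[6.5,-2.1,0,0],[8,-2.5,0,0],[8.45,-2.67,0,0],[8.45,-2.67,2,0],[8.45,-2.67,4.5,0],[8.45,-2.67,6.5,0],[8.45,-2.67,7.8,0],[8.45,-2.67,8.2,0],[8.45,-2.67,8.2,0],[8.45,-2.67,8.2,0]]]'
python3 - <<'E'
from h import *
T=pose(); im=cams.read_camera('side'); cv2.imwrite('pics/s5.png',im); print(T[1],T[0].round(3).tolist())
cv2.imwrite('pics/s5c.png',cv2.resize(im[220:320,240:370],None,fx=6,fy=6,interpolation=cv2.INTER_CUBIC))
E
```

```text
clock: 9.85
eef_pos: [599.5, 188.5, 74.4]
orientation: [-1.685, 2.649, -0.0]
force: [1.0, -1.2, -0.1]
finger_gap: 62.3
gripper_force: 27.5
[599.52412124 188.52995462  74.38231031] [[-0.424, -0.906, 0.002], [-0.906, 0.424, 0.001], [-0.001, -0.001, -1.0]]
```

View pics/s5c.png

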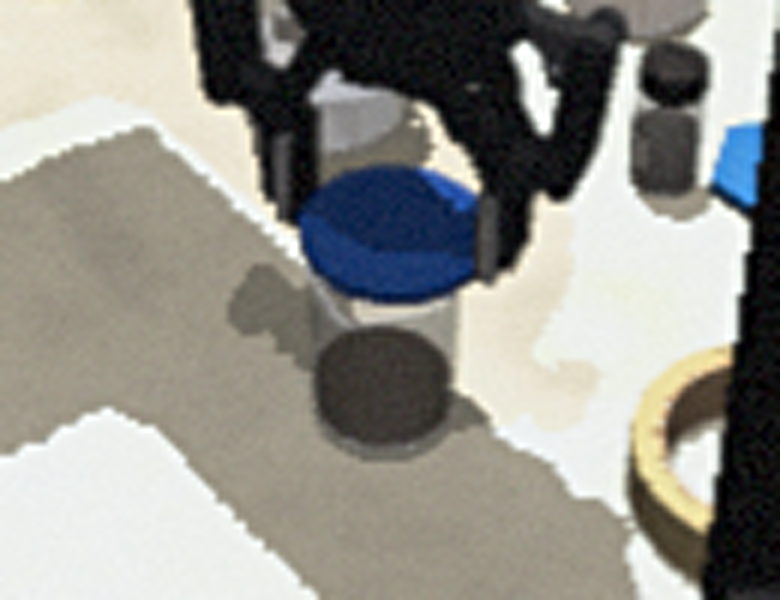

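The cover is level just above the mouth, at about (395,235) in the crop, with both fingers outside the rim. I'm lowering slowly.

```bash
python3 -m handwheel '[[[0,0.05,0.2,0],[0,0.05,0.4,0],[0,0.05,0.55,0],[0,0.05,0.65,0],[0,0.05,0.7,0],[0,0.05,0.7,0]]]'; python3 -m handwheel '[[[0,0,0.03,0],[0,0,0.06,0],[0,0,0.06,0],[0,0,0.06,0]]]'
```

```text
clock: 10.65
eef_pos: [598.6, 188.5, 66.4]
orientation: [-1.686, 2.651, -0.0]
force: [-0.1, -0.1, 0.1]
finger_gap: 62.0
gripper_force: 27.5
clock: 11.15
eef_pos: [598.8, 188.5, 66.3]
orientation: [-1.686, 2.65, -0.001]
force: [-2.0, -0.2, 4.2]
finger_gap: 62.5
gripper_force: 27.9
```

There's contact at the expected height, with 4 N. I'm opening gently.

```bash
python3 -m handwheel '[[[0,0,0,0],[0,0,0,0],[0,0,0,0]]]' 6.6 20;  python3 -m handwheel '[[[0,0,0,0],[0,0,0,0],[0,0,0,0]]]' 7.4
python3 - <<'E'
from h import *
im=cams.read_camera('side'); C=cam('side')
for n in ['side','top','wrist']:
    C=cam(n); im=cams.read_camera(n); cv2.imwrite(f'pics/{n}6.png',im)
    cs,_=cv2.findContours(blue(im,(95,90,30)),cv2.RETR_EXTERNAL,cv2.CHAIN_APPROX_NONE)
    for c in cs:
        w=onplane(C,c.reshape(-1,2),76.6)[:,:2].astype(np.float32); (x,y),r=cv2.minEnclosingCircle(w)
        if abs(x-598)<40 and abs(y-188)<40: print(n,x,y,2*r,len(c))
E
```

```text
clock: 11.52
eef_pos: [598.4, 188.4, 65.2]
orientation: [1.686, -2.65, -0.0]
force: [0.8, -0.3, 0.1]
finger_gap: 66.5
gripper_force: 0.0
clock: 11.9
eef_pos: [598.6, 188.5, 65.7]
orientation: [1.686, -2.651, 0.0]
force: [0.3, -0.0, 0.2]
finger_gap: 74.0
gripper_force: 0.0
side 597.6044311523438 187.81448364257812 66.3463134765625 78
top 578.1922607421875 173.94764709472656 32.29572296142578 25
wrist 599.5210571289062 187.7016143798828 64.15614318847656 346
```

Released, with the disc at about (598.5,188). I'm retracting straight up, then checking.

```bash
python3 -m handwheel '[[[0,0,-0.5,0],[0,0,-1.5,0],[0,0,-3,0],[0,0,-5,0],[0,0,-8,0],[-2,0,-11,0],[-5,0,-13,0],[-8,0,-14,0],[-10,0,-14,0],[-10,0,-14,0],[-10,0,-14,0]]]'
python3 - <<'E'
from h import *
for n in ['side','top','wrist']:
    T=pose(); C=cam(n,T); im=cams.read_camera(n); cv2.imwrite(f'pics/{n}7.png',im)
    cs,_=cv2.findContours(blue(im,(95,90,30)),cv2.RETR_EXTERNAL,cv2.CHAIN_APPROX_NONE)
    for c in cs:
        w=onplane(C,c.reshape(-1,2),76.6)[:,:2].astype(np.float32); (x,y),r=cv2.minEnclosingCircle(w)
        if abs(x-598)<40 and abs(y-188)<40: print(n,x,y,2*r,len(c))
a=cv2.imread('pics/side7.png')[225:315,240:370]; b=cv2.imread('pics/wrist7.png')[::1,::1]
o=np.zeros((420,800,3),np.uint8); o[:,:400]=cv2.resize(b[:,80:480],(400,420)); o[:270,410:800]=cv2.resize(a,None,fx=3,fy=3,interpolation=cv2.INTER_CUBIC)
cv2.imwrite('pics/f.png',o)
E
```

```text
clock: 13.48
eef_pos: [640.9, 278.7, 206.5]
orientation: [-1.686, 2.651, -0.0]
force: [-0.6, -0.4, 0.5]
finger_gap: 74.1
gripper_force: 0.0
side 597.2590942382812 187.80288696289062 67.40413665771484 78
top 595.929931640625 188.13951110839844 63.873416900634766 69
wrist 600.2264404296875 189.21218872070312 62.832088470458984 229
```

View pics/f.png

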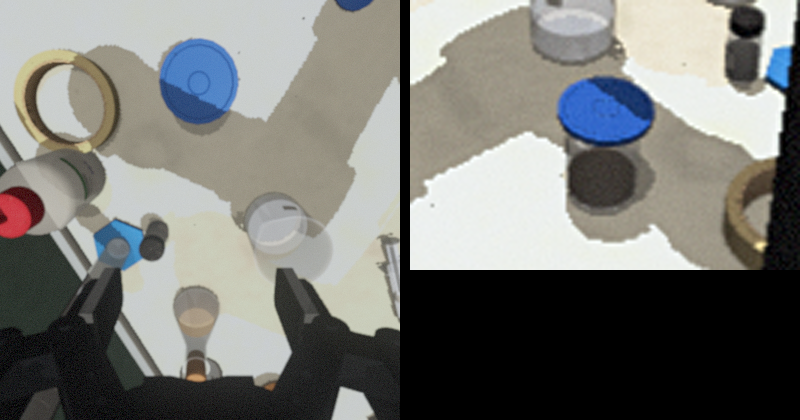

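The cover lies flat on the small beaker, centred around (598,188.4) in all views. The beakers and vial are standing, and the hand is clear.

```bash
python3 -c "
from rig import ctrl; print(ctrl.hand_in())"
```

```text
the job is handed in; nothing more can be done
None
```

The middle-sized blue cover is lying flat on the small beaker, within about 2.5 mm of the mouth's centre in all three camera views, and the job was handed in at about 13.6 s on the clock; the judge's result was not shown.

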